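# Probe the empty cell of the parts crate and stow a bamboo tube in it

### The job

The fiddle maker's crate has three covered cells; in two the cover board stands a little proud because a part lies under it, and in the empty one it has sunk below the rim. First push the sunken board straight down with the closed fingers until it stops at the bottom, to make sure that the cell is empty, and leave it down; only then stand the tall slim bamboo tube upright in that cell, on the board, and let go.

Things in the scene. Friction and masses are not known exactly. Their poses are not given: they have to be found in the camera images.
- tube_mid (a point): Centre (55 mm above the foot) of the tall slim bamboo tube: loose, pale wood, dark ring 42 mm up, 50 mm across, 110 mm tall, about 0.1 kg, standing upright on the bench, open end up; z along its axis. Grip it across its upper part. The other loose things near it (a wide tube 45 mm tall, a jar 55 mm tall, a brush, a hammer) are not needed and lower than 60 mm.
- cover_a (a point): Centre of the upper face of one cell's cover board (pale plywood, 76 mm square, 8 mm thick); z up, y along the row of three cells. The cells swap places: go by the boards' heights. A full cell's board stands 6 mm above the rim and does not give; the empty cell's board lies 20 to 25 mm below the rim when the work starts.
- cover_b (a point): The same point of another cell's board. The cells are square wells of dark wood in one fixed crate, 94 mm apart, 80 mm wide inside, walls 6 mm, rim 80 mm above the bench; the crate's end boards reach 84 mm.
- cover_c (a point): The same point of the remaining cell's board. The empty cell's board, whichever it is, slides down stiffly (about 5 N, steady, no spring), stays where it is left, and stops at the bottom with its upper face 36 mm above the bench, 44 mm below the rim.

How it is judged:
On the way:
1. the sunken board has been pushed down to the bottom of its cell (within 6 mm) while the tube still stands where it was (within 20 mm) (height (world z) of cover_b below 0.042 m and distance of tube_mid from where it was at the start of the episode below 0.02 m), for 0.1 s.
At the end, for the whole second after the job is handed in: The board of the empty cell is down at the bottom (within 6 mm) and the tube stands released and upright (within 11 degrees) on it in that cell, its axis within 25 mm of the board's centre and its foot on the board (within 8 mm) (height (world z) of cover_b below 0.042 m and horizontal distance between tube_mid and cover_b below 0.025 m and z of tube_mid in the frame of cover_b between 0.047 and 0.063 m and angle between tube_mid's own z axis and vertical below 0.2 rad); the robot touches nothing.
It also fails if it takes over 58 s, if anything falls off the work surface, if the arm or the gripper's body presses on something with over 40 N, if the wrist force passes 120 N, or if a joint passes its speed limit or range.

### The arm

A 7-joint arm with a two-finger parallel gripper is mounted at the origin on the work surface. World frame = base frame: x ahead of the robot, y to its left, z up, the work surface at z = 0. Lengths are in m, angles in rad, forces in N, time in s.
With the tool pointing down it reaches from about 0.425 to 1.025 m from the base axis. Payload 9.4 kg.
Tool frame: the origin (TCP) lies on the centre line of the jaws, within the pads' length; the fingertips stand 17 mm ahead of it and the grasp point (between the pads) lies 2 mm behind it; z points along the fingers, y is the direction in which the jaws open and shut (so a half turn about z gives the same grasp; the last joint's range is limited). The gripper opens to 93 mm and grips with 3 to 60 N. Pads are 15 mm wide; open, the fingers measure 128 mm over their backs; the gripper's body (75 mm by 188 mm) begins 65 mm behind the grasp point.
Start: joints at [1.071, 0.599, -0.003, 1.599, 0.002, 0.943, -0.08], TCP at [0.297, -0.661, 0.236] pointing down, gripper open.
Joint ranges: [-2.57, 2.57], [-0.35, 1.97], [-1.29, 1.29], [0.11, 2.56], [-1.05, 4.19], [0.11, 1.86], [-2.63, 2.63]. Speed limits (rad/s): [2.22, 2.22, 3.01, 3.01, 3.14, 3.14, 3.14].

### API

Orientations are given as [roll, pitch, yaw] about the fixed x, y, z axes, in that order (R = Rz(yaw) Ry(pitch) Rx(roll)).
In Python, from cell import bot gives the robot as it stands.
- The arm moves only by the tool step_arm, never from a script. Its argument "rows" is a list of rows, each an object of numbers: "wx", "wy", "wz": the turn, a rotation vector about the tool's x, y, z in degrees; "x", "y", "z": the shift along the tool's x, y, z in cm; "fingers": the finger opening in cm, from 0 to 9.3. In form: [{"wx": .., "wy": .., "wz": .., "x": .., "y": .., "z": .., "fingers": ..}, ...]. A call has 1 to 20 rows; each row is the pose to reach, as a shift and turn from the pose measured when the call began, along the tool's axes at that moment; what a row does not reach only later rows make up. A row lasts 1/12 s, in which the tool goes at most 41.7 mm and 7.16 degrees, less where a joint would pass 70% of its speed; a pose out of reach is approached as far as the arm can. A call with a gripper value outside its range is refused whole. The fingers move at their own pace and stop on an object; "squeeze" is the grip in N (left out, the last holds). Time passes only in rows, so rows that repeat a pose let the fingers close. It gives the time, the measured TCP pose, the force and the opening at its end, in the units of the state.
- bot.sense(): the state, without advancing time (a new reading comes with each control period).
- bot.grab_frame(name): name is "side" or "top" or "wrist"; returns (picture, depth): 420x560x3 uint8, red, green, blue; 420x560 float32, m along the optical axis (not along the pixel's ray), 0 where there is no reading.
- bot.calibration(name): a dict with "vertical_fov" (degrees; the focal length in pixels is half the picture's height over the tangent of half this angle, whatever the lens; pixels are square), "cx", "cy" (the principal point, pixels), "origin" and "attitude" of the camera in the world; the wrist camera has in their place "tool_from_camera" (4x4, takes a point from camera to tool coordinates, whose origin is the TCP and whose axes are the flange's). Camera axes: x right, y down, z forward; pixel columns grow to the right and rows downward; lengths in m; the calibration is good to about 2 mm. A picture is of the moment at which its call begins: read the wrist's pose just before it. calibration takes no time and is no camera call.
- bot.hand_in(): hands the job in, once; it reports no verdict.
The state is a dict: "clock": time; "joint_positions": joint angles; "joint_velocities": joint speeds; "joint_efforts": joint torques, N m; "eef_pos": TCP position; "ee_rot": TCP orientation; "ft_force": force on the tool from outside, world axes, zero at the start; "wrist_torque": the same for the moment, N m; "opening": finger opening in m.
Only numpy, scipy, OpenCV 4.12 (cv2) and the standard library are available. Lean on these libraries where they do the work, as an engineer would, in place of code of your own. Each camera call takes 0.05 s, during which the arm holds its last target.

## Working session

There is one attempt and no reset: what is moved stays moved. The work goes in short steps, Python scripts to look and compute and a tool call to move; the robot and the scene stay as the last step left them, time stands still between calls to the robot, and variables do not carry over. Pictures are saved under pics/ and viewed, and the job is handed in when it is done.

Besides the shell and the picture viewer there is one more tool, called after "Emit:" in YAML: its name, and indented under it one key for each argument. step_arm: Moves the arm, as the interface text tells. Its arguments: {"type":"object","properties":{"rows":{"type":"array"},"squeeze":{"type":"number"}},"required":["rows"]}

```bash
mkdir -p pics; ls; cat > h.py <<'E'
import numpy as np,cv2
from scipy.spatial.transform import Rotation as R
from cell import bot
def grab(n,tag):
    s=bot.sense(); im,d=bot.grab_frame(n); cv2.imwrite(f'pics/{tag}.png',im[:,:,::-1]); np.savez(f'{tag}.npz',im=im,d=d,pos=s['eef_pos'],rot=s['ee_rot']); return im,d
def cam(n,z=None):
    c=bot.calibration(n); f=210/np.tan(np.radians(c['vertical_fov'])/2)
    return c,f
E
python3 - <<'E'
from h import *
print(bot.sense())
for n in ('side','top','wrist'):
    print(n,bot.calibration(n)); im,d=grab(n,n+'0'); print((d>0).mean(),d[d>0].min() if (d>0).any() else 0,d.max())
E
```

```text
pics
{'clock': 0.0, 'joint_positions': array([ 1.07134869,  0.60013791, -0.00255723,  1.60009508,  0.0018077 ,
        0.94289923, -0.07979125]), 'joint_velocities': array([-0.00060101,  0.00090634,  0.00012429, -0.00056961, -0.0004568 ,
        0.00152147,  0.00201714]), 'joint_efforts': array([ 2.04735829e-04, -7.65080452e+01,  1.49702411e+00, -2.52355921e+01,
       -5.25053206e-02,  1.68602995e-02,  1.93615306e-04]), 'eef_pos': array([ 0.29725411, -0.66077142,  0.23476294]), 'ee_rot': array([-3.14006162e+00,  1.39536355e-04,  4.22831022e-01]), 'ft_force': array([ 0.62091349, -0.182506  , -0.35602272]), 'wrist_torque': array([-0.01449644, -0.00699196,  0.00790151]), 'opening': 0.09315750014993479}
side {'vertical_fov': 44.19497044887699, 'cx': 285.8223375988694, 'cy': 213.51431974432924, 'origin': array([0.03146813, 0.662117  , 0.79216654]), 'attitude': array([-2.22618403e+00, -2.11086585e-03, -2.54399155e+00])}
0.9960926870748299 0.6608229 3.3841562
top {'vertical_fov': 53.047131331802994, 'cx': 276.4211973514011, 'cy': 206.8122512266232, 'origin': array([ 0.3875754 , -0.0493141 ,  0.90905821]), 'attitude': array([-2.97337921,  0.00372288, -1.54367624])}
0.9959736394557823 0.815258 1.8541896
wrist {'vertical_fov': 59.228365900582624, 'cx': 280.9102410043716, 'cy': 207.60537206529384, 'tool_from_camera': array([[-7.87198626e-05, -9.53438888e-01, -3.01586272e-01,
         8.53053898e-02],
       [ 9.99999912e-01, -1.99415689e-04,  3.69416074e-04,
         6.31562554e-04],
       [-4.12356685e-04, -3.01586217e-01,  9.53438820e-01,
        -1.48774691e-01],
       [ 0.00000000e+00,  0.00000000e+00,  0.00000000e+00,
         1.00000000e+00]])}
0.9960501700680272 0.06896197 1.3270928
```

View pics/side0.png

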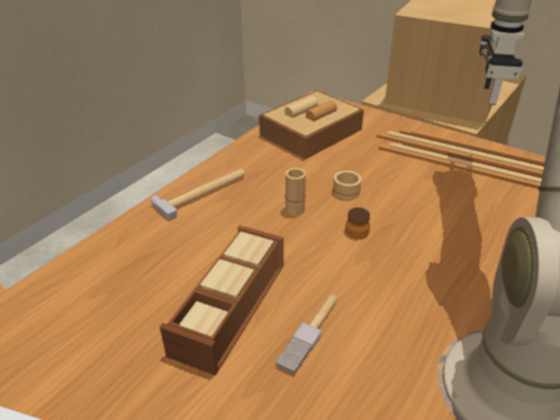

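View pics/top0.png

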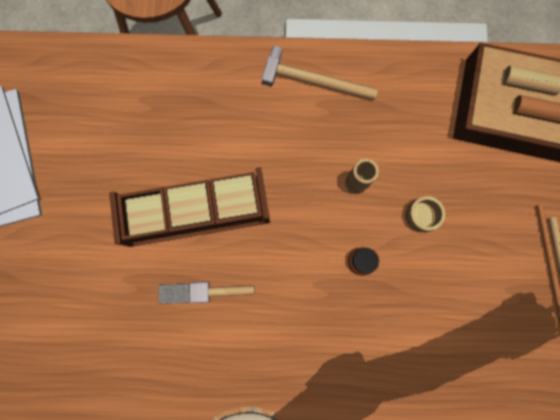

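The side view shows the nearest cell, with its board around (205,320), sunken. In the top view that is the left cell at (145,214). The tube's rim is at about (366,171) in the top view. Next I'll measure these.

```bash
cat >> h.py <<'E'
def world(n,d,pos=None,rot=None):
    c,f=cam(n); v,u=np.mgrid[0:420,0:560]
    P=np.stack([(u-c['cx'])/f*d,(v-c['cy'])/f*d,d],-1)
    if n=='wrist':
        T=c['tool_from_camera']; P=P@T[:3,:3].T+T[:3,3]
        return P@R.from_euler('xyz',rot).as_matrix().T+pos
    return P@R.from_euler('xyz',c['attitude']).as_matrix().T+c['origin']
def ray(n,u,v,z):
    c,f=cam(n); r=R.from_euler('xyz',c['attitude']).as_matrix()@np.array([(u-c['cx'])/f,(v-c['cy'])/f,1])
    return c['origin']+r*(z-c['origin'][2])/r[2]
E
python3 - <<'E'
from h import *
D=np.load('top0.npz');P=world('top',D['d']);im=D['im']
hsv=cv2.cvtColor(im,cv2.COLOR_RGB2HSV)
print('bench z',np.median(P[300:400,100:200,2]))
for (u,v) in [(145,214),(189,205),(236,197)]:
    p=P[v-10:v+10,u-10:u+10].reshape(-1,3); print('board',np.median(p,0),p[:,2].std())
# boards by colour in crate
sub=np.zeros(im.shape[:2],np.uint8); sub[165:250,110:275]=1
m=((hsv[...,2]>150)&(hsv[...,1]<170)&(sub>0)).astype(np.uint8); m=cv2.morphologyEx(m,cv2.MORPH_OPEN,np.ones((3,3)))
cs,_=cv2.findContours(m,cv2.RETR_EXTERNAL,cv2.CHAIN_APPROX_NONE)
for c in cs:
    if cv2.contourArea(c)>300:
        r=cv2.minAreaRect(c); mk=cv2.drawContours(np.zeros_like(m),[c],-1,1,-1)>0
        z=np.median(P[...,2][mk]); print(r,'z',z, ray('top',*r[0],z))
# side check
S=np.load('side0.npz');Q=world('side',S['d'])
for (u,v) in [(205,320),(228,279),(250,248)]: print('side',np.median(Q[v-4:v+4,u-4:u+4].reshape(-1,3),0))
# crate rim and tube
for n,X in(('top',P),('side',Q)):
    k=(X[...,2]>.1)&(X[...,2]<.12)&(X[...,0]>.3)&(X[...,0]<.7)&(X[...,1]<0)&(X[...,1]>-.4); q=X[k]; 
    print(n,'tubetop',len(q),q.min(0),q.max(0),(q.min(0)+q.max(0))/2, q[:,2].max())
    k=(X[...,2]>.074)&(X[...,2]<.09)&(X[...,1]>0)&(X[...,1]<.4)&(X[...,0]>.25)&(X[...,0]<.6);q=X[k]
    r=cv2.minAreaRect(q[:,:2].astype(np.float32)*1000);print('crate',len(q),r,cv2.boxPoints(r).tolist())
E
```

```text
bench z -0.00018689110874242632
board [0.51053747 0.22833524 0.05629133] 0.06016977037081769
board [0.52697934 0.13222925 0.08555533] 0.08194751061136164
board [0.54578308 0.03939157 0.08556997] 0.0710672762756208
((144.8918914794922, 214.35134887695312), (35.51018142700195, 36.16777801513672), 80.53767395019531) z 0.05631031729440106 [0.50941624 0.22715125 0.05631032]
((187.97296142578125, 204.3378448486328), (37.154170989990234, 38.63376235961914), 80.53767395019531) z 0.08563657875307085 [0.5276046  0.13350301 0.08563658]
((234.729736328125, 196.37838745117188), (37.154170989990234, 37.811767578125), 80.53767395019531) z 0.08548888700648694 [0.54619715 0.0412413  0.08548889]
((202.0, 207.0), (84.0, 144.0), 90.0) z -0.00041511435933078156 [ 5.37131362e-01  1.21452969e-01 -4.15114359e-04]
((182.5, 178.5), (27.0, 145.0), 90.0) z -0.000359344602783529 [ 6.00059147e-01  1.68378071e-01 -3.59344603e-04]
side [0.51142769 0.22031271 0.0573759 ]
side [0.52357178 0.13557249 0.08723477]
side [0.54386226 0.03988455 0.08688281]
top tubetop 258 [ 0.57610252 -0.23947559  0.10007176] [ 0.62591469 -0.19093543  0.11347424] [ 0.60100861 -0.21520551  0.106773  ] 0.11347424141407203
crate 4926 ((525.6273193359375, 138.84146118164062), (105.0615005493164, 298.3889465332031), 10.769722938537598) [[446.1430358886719, 275.5920104980469], [501.900634765625, -17.541126251220703], [605.111572265625, 2.090911865234375], [549.35400390625, 295.22406005859375]]
side tubetop 205 [ 0.57474589 -0.24065786  0.10002561] [ 0.62627634 -0.18867701  0.11442241] [ 0.60051111 -0.21466743  0.10722401] 0.11442241401469089
crate 4199 ((524.161865234375, 139.07931518554688), (105.58419036865234, 299.47003173828125), 10.373239517211914) [[445.2713623046875, 276.86126708984375], [499.19384765625, -17.714120864868164], [603.0523681640625, 1.29736328125], [549.1298828125, 295.87274169921875]]
```

```bash
cat >> h.py <<'E'
def to(x,y,z,yaw=None):
    s=bot.sense(); M=R.from_euler('xyz',s['ee_rot'])
    t=M.inv().apply(np.array([x,y,z])-s['eef_pos'])*100
    w=(M.inv()*R.from_euler('xyz',[np.pi,0,s['ee_rot'][2] if yaw is None else yaw])).as_rotvec(degrees=True)
    print('shift cm',t.round(2),'turn',w.round(2),'clock',s['clock'])
E
python3 - <<'E'
from h import *
to(.48,-.2,.236); to(.5085,.228,.2)
E
```

```text
shift cm [ 35.57 -34.53  -0.07] turn [-0.07  0.01 -0.  ] clock 0.15
shift cm [ 55.73 -72.39   3.57] turn [-0.07  0.01 -0.  ] clock 0.15
```

Emit:
step_arm:
  rows:
    - {"x": 35.5, "y": -34.5, "z": 0, "fingers": 0}
    - {"x": 35.5, "y": -34.5, "z": 0, "fingers": 0}
    - {"x": 35.5, "y": -34.5, "z": 0, "fingers": 0}
    - {"x": 35.5, "y": -34.5, "z": 0, "fingers": 0}
    - {"x": 35.5, "y": -34.5, "z": 0, "fingers": 0}
    - {"x": 35.5, "y": -34.5, "z": 0, "fingers": 0}
    - {"x": 35.5, "y": -34.5, "z": 0, "fingers": 0}
    - {"x": 35.5, "y": -34.5, "z": 0, "fingers": 0}
    - {"x": 35.5, "y": -34.5, "z": 0, "fingers": 0}
    - {"x": 35.5, "y": -34.5, "z": 0, "fingers": 0}
    - {"x": 55.7, "y": -72.4, "z": 2, "fingers": 0}
    - {"x": 55.7, "y": -72.4, "z": 2, "fingers": 0}
    - {"x": 55.7, "y": -72.4, "z": 2, "fingers": 0}
    - {"x": 55.7, "y": -72.4, "z": 2, "fingers": 0}
    - {"x": 55.7, "y": -72.4, "z": 2, "fingers": 0}
    - {"x": 55.7, "y": -72.4, "z": 2, "fingers": 0}
    - {"x": 55.7, "y": -72.4, "z": 2, "fingers": 0}
    - {"x": 55.7, "y": -72.4, "z": 2, "fingers": 0}
    - {"x": 55.7, "y": -72.4, "z": 2, "fingers": 0}
    - {"x": 55.7, "y": -72.4, "z": 2, "fingers": 0}

```text
schema error: expected keys wx, wy, wz, x, y, z, fingers
```

Emit:
step_arm:
  rows:
    - {"wx": 0, "wy": 0, "wz": 0, "x": 35.5, "y": -34.5, "z": 0, "fingers": 0}
    - {"wx": 0, "wy": 0, "wz": 0, "x": 35.5, "y": -34.5, "z": 0, "fingers": 0}
    - {"wx": 0, "wy": 0, "wz": 0, "x": 35.5, "y": -34.5, "z": 0, "fingers": 0}
    - {"wx": 0, "wy": 0, "wz": 0, "x": 35.5, "y": -34.5, "z": 0, "fingers": 0}
    - {"wx": 0, "wy": 0, "wz": 0, "x": 35.5, "y": -34.5, "z": 0, "fingers": 0}
    - {"wx": 0, "wy": 0, "wz": 0, "x": 35.5, "y": -34.5, "z": 0, "fingers": 0}
    - {"wx": 0, "wy": 0, "wz": 0, "x": 35.5, "y": -34.5, "z": 0, "fingers": 0}
    - {"wx": 0, "wy": 0, "wz": 0, "x": 35.5, "y": -34.5, "z": 0, "fingers": 0}
    - {"wx": 0, "wy": 0, "wz": 0, "x": 35.5, "y": -34.5, "z": 0, "fingers": 0}
    - {"wx": 0, "wy": 0, "wz": 0, "x": 35.5, "y": -34.5, "z": 0, "fingers": 0}
    - {"wx": 0, "wy": 0, "wz": 0, "x": 55.7, "y": -72.4, "z": 2, "fingers": 0}
    - {"wx": 0, "wy": 0, "wz": 0, "x": 55.7, "y": -72.4, "z": 2, "fingers": 0}
    - {"wx": 0, "wy": 0, "wz": 0, "x": 55.7, "y": -72.4, "z": 2, "fingers": 0}
    - {"wx": 0, "wy": 0, "wz": 0, "x": 55.7, "y": -72.4, "z": 2, "fingers": 0}
    - {"wx": 0, "wy": 0, "wz": 0, "x": 55.7, "y": -72.4, "z": 2, "fingers": 0}
    - {"wx": 0, "wy": 0, "wz": 0, "x": 55.7, "y": -72.4, "z": 2, "fingers": 0}
    - {"wx": 0, "wy": 0, "wz": 0, "x": 55.7, "y": -72.4, "z": 2, "fingers": 0}
    - {"wx": 0, "wy": 0, "wz": 0, "x": 55.7, "y": -72.4, "z": 2, "fingers": 0}
    - {"wx": 0, "wy": 0, "wz": 0, "x": 55.7, "y": -72.4, "z": 2, "fingers": 0}
    - {"wx": 0, "wy": 0, "wz": 0, "x": 55.7, "y": -72.4, "z": 2, "fingers": 0}

```text
clock: 1.82
eef_pos: [0.4979, 0.1421, 0.2191]
ee_rot: [-3.141, 0.0, 0.423]
ft_force: [2.2, -0.6, -0.3]
opening: -0.0001
```

Next is a wrist view here, to check the cell's centre.

```bash
python3 - <<'E'
from h import *
import time
im,d=grab('wrist','w1'); s=bot.sense(); print(s['eef_pos'],s['joint_positions'])
P=world('wrist',d,s['eef_pos'],s['ee_rot'])
k=(P[...,2]>.05)&(P[...,2]<.062)&(P[...,1]>.18)&(P[...,1]<.28)&(P[...,0]>.45)&(P[...,0]<.57);q=P[k]
r=cv2.minAreaRect(q[:,:2].astype(np.float32)*1000);print(len(q),r,np.median(q[:,2]))
k=(P[...,2]>.078)&(P[...,2]<.09)
cv2.imwrite('pics/w1z.png',np.clip(P[...,2]*2500,0,255).astype(np.uint8))
to(.5085,.228,.1)
E
```

```text
[0.49861901 0.15170659 0.2191026 ] [-0.31326691  0.38036741 -0.11740962  2.07698924  0.06047683  0.68403441
 -1.60814913]
9177 ((515.3987426757812, 225.64556884765625), (92.0894546508789, 105.15625), 8.523426055908203) 0.056614257685954655
shift cm [ 4.05 -6.45 11.96] turn [-0.3 -0.2  0. ] clock 1.8667
```

View pics/w1.png

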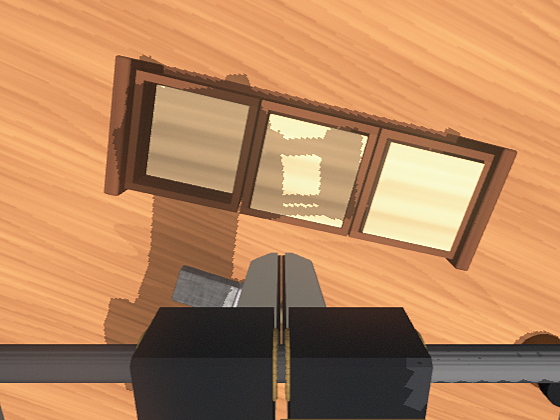

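The wrist view shows the sunken cell at the left (board about (148–256, 83–205)) and the middle and right boards up at the rim. The arm was still moving, so I'll redo the measurement with the pose stored with the picture.

```bash
python3 - <<'E'
from h import *
im,d=grab('wrist','w2'); D=np.load('w2.npz'); print(D['pos'])
P=world('wrist',d,D['pos'],D['rot'])
for lo,hi,nm in((.050,.062,'sunk'),(.0825,.0895,'up')):
    m=((P[...,2]>lo)&(P[...,2]<hi)).astype(np.uint8); m[250:]=0; m=cv2.morphologyEx(m,cv2.MORPH_OPEN,np.ones((9,9)))
    n,l,st,_=cv2.connectedComponentsWithStats(m)
    for i in range(1,n):
        if st[i,4]>2500:
            q=P[l==i]; r=cv2.minAreaRect(q[:,:2].astype(np.float32)*1000); print(nm,st[i],r,np.median(q[:,2]))
to(.5085,.228,.1)
E
```

```text
[0.49861901 0.15170659 0.2191026 ]
sunk [ 158   92  102  103 7994] ((508.9779357910156, 225.94647216796875), (77.7206802368164, 77.48334503173828), 11.36597728729248) 0.056165789129531504
up [ 263  122  114  111 9005] ((528.2290649414062, 133.12864685058594), (76.28396606445312, 76.2477798461914), 11.302139282226562) 0.08561674284641857
up [ 374  151  118   99 8319] ((546.6160278320312, 41.208885192871094), (76.38018035888672, 76.60111236572266), 11.48751163482666) 0.08562332839770576
shift cm [ 4.27 -6.82 11.94] turn [-0.22 -0.12  0.  ] clock 1.9167
```

Emit:
step_arm:
  rows:
    - {"wx": 0, "wy": 0, "wz": 0, "x": 4.2, "y": -6.6, "z": 2, "fingers": 0}
    - {"wx": 0, "wy": 0, "wz": 0, "x": 4.2, "y": -6.6, "z": 2, "fingers": 0}
    - {"wx": 0, "wy": 0, "wz": 0, "x": 4.2, "y": -6.6, "z": 4, "fingers": 0}
    - {"wx": 0, "wy": 0, "wz": 0, "x": 4.2, "y": -6.6, "z": 8, "fingers": 0}
    - {"wx": 0, "wy": 0, "wz": 0, "x": 4.2, "y": -6.6, "z": 11, "fingers": 0}
    - {"wx": 0, "wy": 0, "wz": 0, "x": 4.2, "y": -6.6, "z": 11, "fingers": 0}
    - {"wx": 0, "wy": 0, "wz": 0, "x": 4.2, "y": -6.6, "z": 11, "fingers": 0}
    - {"wx": 0, "wy": 0, "wz": 0, "x": 4.2, "y": -6.6, "z": 11, "fingers": 0}

```text
clock: 2.58
eef_pos: [0.5094, 0.2256, 0.1105]
ee_rot: [-3.138, -0.003, 0.432]
ft_force: [0.3, -0.6, 0.9]
opening: 0.0002
```

```bash
python3 - <<'E'
from h import *
s=bot.sense();print(s['eef_pos'],s['ft_force'])
to(.509,.226,.053)
E
```

```text
[0.50935702 0.22555694 0.11051481] [ 0.27256938 -0.61667182  0.93044105]
shift cm [-0.03 -0.03  5.75] turn [-0.22 -0.16  0.  ] clock 2.5833
```

Descend slowly, about 4 mm per row, to just before the bottom.

Emit:
step_arm:
  rows:
    - {"wx": 0, "wy": 0, "wz": 0, "x": 0, "y": 0, "z": 1.5, "fingers": 0}
    - {"wx": 0, "wy": 0, "wz": 0, "x": 0, "y": 0, "z": 3.0, "fingers": 0}
    - {"wx": 0, "wy": 0, "wz": 0, "x": 0, "y": 0, "z": 3.4, "fingers": 0}
    - {"wx": 0, "wy": 0, "wz": 0, "x": 0, "y": 0, "z": 3.7, "fingers": 0}
    - {"wx": 0, "wy": 0, "wz": 0, "x": 0, "y": 0, "z": 4.0, "fingers": 0}
    - {"wx": 0, "wy": 0, "wz": 0, "x": 0, "y": 0, "z": 4.3, "fingers": 0}
    - {"wx": 0, "wy": 0, "wz": 0, "x": 0, "y": 0, "z": 4.6, "fingers": 0}
    - {"wx": 0, "wy": 0, "wz": 0, "x": 0, "y": 0, "z": 4.9, "fingers": 0}
    - {"wx": 0, "wy": 0, "wz": 0, "x": 0, "y": 0, "z": 5.2, "fingers": 0}
    - {"wx": 0, "wy": 0, "wz": 0, "x": 0, "y": 0, "z": 5.4, "fingers": 0}
    - {"wx": 0, "wy": 0, "wz": 0, "x": 0, "y": 0, "z": 5.5, "fingers": 0}
    - {"wx": 0, "wy": 0, "wz": 0, "x": 0, "y": 0, "z": 5.5, "fingers": 0}

```text
clock: 3.58
eef_pos: [0.5096, 0.2259, 0.0552]
ee_rot: [-3.138, -0.003, 0.432]
ft_force: [0.1, -0.4, 1.6]
opening: 0.0002
```

Emit:
step_arm:
  rows:
    - {"wx": 0, "wy": 0, "wz": 0, "x": 0, "y": 0, "z": 0.1, "fingers": 0}
    - {"wx": 0, "wy": 0, "wz": 0, "x": 0, "y": 0, "z": 0.2, "fingers": 0}
    - {"wx": 0, "wy": 0, "wz": 0, "x": 0, "y": 0, "z": 0.3, "fingers": 0}

```text
clock: 3.83
eef_pos: [0.5096, 0.2259, 0.0531]
ee_rot: [-3.138, -0.003, 0.432]
ft_force: [-3.1, -3.5, 33.4]
opening: 0.0005
```

The fingers hit the bottom stop, at 33 N with the tips at z = 0.036. I'll retreat and check.

Emit:
step_arm:
  rows:
    - {"wx": 0, "wy": 0, "wz": 0, "x": 0, "y": 0, "z": 0, "fingers": 0}
    - {"wx": 0, "wy": 0, "wz": 0, "x": 0, "y": 0, "z": -3, "fingers": 0}
    - {"wx": 0, "wy": 0, "wz": 0, "x": 0, "y": 0, "z": -7, "fingers": 0}
    - {"wx": 0, "wy": 0, "wz": 0, "x": 0, "y": 0, "z": -11, "fingers": 9.3}
    - {"wx": 0, "wy": 0, "wz": 0, "x": -2, "y": 2, "z": -14, "fingers": 9.3}
    - {"wx": 0, "wy": 0, "wz": 0, "x": -4, "y": 5, "z": -17, "fingers": 9.3}
    - {"wx": 0, "wy": 0, "wz": 0, "x": -4, "y": 7, "z": -17, "fingers": 9.3}
    - {"wx": 0, "wy": 0, "wz": 0, "x": -4, "y": 7, "z": -17, "fingers": 9.3}
    - {"wx": 0, "wy": 0, "wz": 0, "x": -4, "y": 7, "z": -17, "fingers": 9.3}

```text
clock: 4.58
eef_pos: [0.5021, 0.1438, 0.2229]
ee_rot: [-3.138, -0.003, 0.429]
ft_force: [-0.6, 0.8, -1.1]
opening: 0.0359
```

```bash
python3 - <<'E'
from h import *
im,d=grab('wrist','w3'); D=np.load('w3.npz'); print(D['pos'])
P=world('wrist',d,D['pos'],D['rot'])
for lo,hi,nm in((.030,.045,'sunk'),(.0825,.0895,'up')):
    m=((P[...,2]>lo)&(P[...,2]<hi)).astype(np.uint8); m[250:]=0; m=cv2.morphologyEx(m,cv2.MORPH_OPEN,np.ones((9,9)))
    n,l,st,_=cv2.connectedComponentsWithStats(m)
    for i in range(1,n):
        if st[i,4]>2500:
            q=P[l==i]; r=cv2.minAreaRect(q[:,:2].astype(np.float32)*1000); print(nm,st[i],r,np.median(q[:,2]))
im,d=grab('side','s3');X=world('side',d)
k=(X[...,2]>.1)&(X[...,2]<.12)&(X[...,0]>.5)&(X[...,0]<.7)&(X[...,1]<-.1)&(X[...,1]>-.3); q=X[k]; 
print('tubetop',len(q),(q.min(0)+q.max(0))/2)
to(.60,-.12,.22); to(.6008,-.2150,.18)
E
```

```text
[0.50212149 0.14383961 0.22291332]
sunk [ 157   95   93   95 6651] ((509.27294921875, 226.00936889648438), (75.10602569580078, 75.33824157714844), 11.452971458435059) 0.035558718528152344
up [ 252  122  113  109 8620] ((528.1761474609375, 133.11831665039062), (76.39929962158203, 76.22113800048828), 11.38593864440918) 0.08563056848356823
up [ 362  151  116   99 8102] ((546.701904296875, 41.209590911865234), (76.19446563720703, 76.89424896240234), 11.303383827209473) 0.08564706785119566
tubetop 196 [ 0.60056089 -0.21513373  0.10733993]
shift cm [-2.21 28.24  0.07] turn [-0.26 -0.11  0.  ] clock 4.6833
shift cm [-6.12 36.92  4.02] turn [-0.26 -0.11  0.  ] clock 4.6833
```

View pics/w3.png

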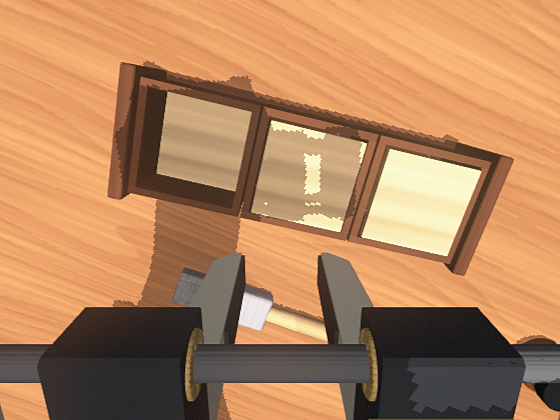

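The wrist view shows the left board now deep in its cell, at about (158–250, 95–190) and z = 0.036. The tube has not moved. Next I'll go above the tube.

Emit:
step_arm:
  rows:
    - {"wx": -0.2, "wy": -0.1, "wz": 0, "x": -6.1, "y": 36.9, "z": 4, "fingers": 9.3}
    - {"wx": -0.2, "wy": -0.1, "wz": 0, "x": -6.1, "y": 36.9, "z": 4, "fingers": 9.3}
    - {"wx": -0.2, "wy": -0.1, "wz": 0, "x": -6.1, "y": 36.9, "z": 4, "fingers": 9.3}
    - {"wx": -0.2, "wy": -0.1, "wz": 0, "x": -6.1, "y": 36.9, "z": 4, "fingers": 9.3}
    - {"wx": -0.2, "wy": -0.1, "wz": 0, "x": -6.1, "y": 36.9, "z": 4, "fingers": 9.3}
    - {"wx": -0.2, "wy": -0.1, "wz": 0, "x": -6.1, "y": 36.9, "z": 4, "fingers": 9.3}
    - {"wx": -0.2, "wy": -0.1, "wz": 0, "x": -6.1, "y": 36.9, "z": 4, "fingers": 9.3}
    - {"wx": -0.2, "wy": -0.1, "wz": 0, "x": -6.1, "y": 36.9, "z": 4, "fingers": 9.3}
    - {"wx": -0.2, "wy": -0.1, "wz": 0, "x": -6.1, "y": 36.9, "z": 4, "fingers": 9.3}
    - {"wx": -0.2, "wy": -0.1, "wz": 0, "x": -6.1, "y": 36.9, "z": 4, "fingers": 9.3}
    - {"wx": -0.2, "wy": -0.1, "wz": 0, "x": -6.1, "y": 36.9, "z": 4, "fingers": 9.3}
    - {"wx": -0.2, "wy": -0.1, "wz": 0, "x": -6.1, "y": 36.9, "z": 4, "fingers": 9.3}
    - {"wx": -0.2, "wy": -0.1, "wz": 0, "x": -6.1, "y": 36.9, "z": 4, "fingers": 9.3}

```text
clock: 5.77
eef_pos: [0.601, -0.212, 0.1796]
ee_rot: [-3.139, 0.0, 0.436]
ft_force: [0.7, 0.0, 0.9]
opening: 0.093
```

```bash
python3 - <<'E'
from h import *
im,d=grab('wrist','w4'); D=np.load('w4.npz'); print(D['pos'],bot.sense()['opening'])
to(.6006,-.2150,.083)
P=world('wrist',d,D['pos'],D['rot'])
k=(P[...,2]>.1)&(P[...,2]<.115)&(np.hypot(P[...,0]-.6006,P[...,1]+.215)<.035);q=P[k]
if len(q): print(len(q),cv2.minEnclosingCircle(q[:,:2].astype(np.float32)*1000),q[:,2].max())
E
```

```text
[ 0.60101196 -0.21199113  0.17960711] 0.09314954228873995
shift cm [-0.17  0.27  9.69] turn [-0.14 -0.    0.  ] clock 5.8167
2393 ((601.3466796875, -215.52516174316406), 25.004453659057617) 0.11166554826028297
```

View pics/w4.png

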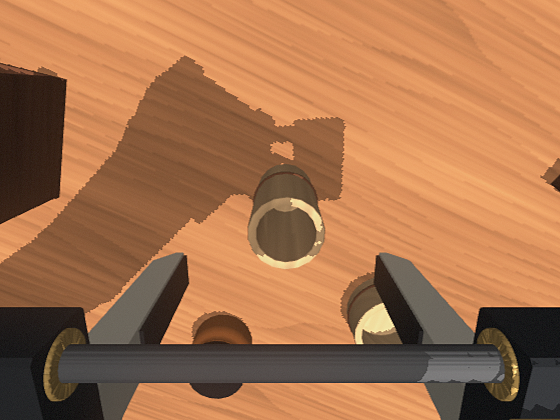

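The tube's mouth is at about (286,232) between the open fingers, centred at (0.601,-0.2155) with a radius of 25 mm as given. I'll descend and grip.

Emit:
step_arm:
  rows:
    - {"wx": -0.1, "wy": 0, "wz": 0, "x": -0.1, "y": 0.3, "z": 0, "fingers": 9.3}
    - {"wx": -0.1, "wy": 0, "wz": 0, "x": -0.1, "y": 0.3, "z": 3, "fingers": 9.3}
    - {"wx": -0.1, "wy": 0, "wz": 0, "x": -0.1, "y": 0.3, "z": 6, "fingers": 9.3}
    - {"wx": -0.1, "wy": 0, "wz": 0, "x": -0.1, "y": 0.3, "z": 8.5, "fingers": 9.3}
    - {"wx": -0.1, "wy": 0, "wz": 0, "x": -0.1, "y": 0.3, "z": 9.6, "fingers": 9.3}
    - {"wx": -0.1, "wy": 0, "wz": 0, "x": -0.1, "y": 0.3, "z": 9.6, "fingers": 9.3}
    - {"wx": -0.1, "wy": 0, "wz": 0, "x": -0.1, "y": 0.3, "z": 9.6, "fingers": 9.3}
    - {"wx": -0.1, "wy": 0, "wz": 0, "x": -0.1, "y": 0.3, "z": 9.6, "fingers": 9.3}
  squeeze: 15

```text
clock: 6.48
eef_pos: [0.6023, -0.215, 0.0854]
ee_rot: [3.141, -0.002, 0.436]
ft_force: [0.3, 0.6, 0.9]
opening: 0.0928
```

Emit:
step_arm:
  rows:
    - {"wx": 0, "wy": 0, "wz": 0, "x": 0, "y": 0, "z": 0, "fingers": 4}
    - {"wx": 0, "wy": 0, "wz": 0, "x": 0, "y": 0, "z": 0, "fingers": 4}
    - {"wx": 0, "wy": 0, "wz": 0, "x": 0, "y": 0, "z": 0, "fingers": 4}
    - {"wx": 0, "wy": 0, "wz": 0, "x": 0, "y": 0, "z": 0, "fingers": 4}
    - {"wx": 0, "wy": 0, "wz": 0, "x": 0, "y": 0, "z": 0, "fingers": 4}
    - {"wx": 0, "wy": 0, "wz": 0, "x": 0, "y": 0, "z": 0, "fingers": 4}
    - {"wx": 0, "wy": 0, "wz": 0, "x": 0, "y": 0, "z": 0, "fingers": 4}
    - {"wx": 0, "wy": 0, "wz": 0, "x": 0, "y": 0, "z": 0, "fingers": 4}
    - {"wx": 0, "wy": 0, "wz": 0, "x": 0, "y": 0, "z": 0, "fingers": 4}
    - {"wx": 0, "wy": 0, "wz": 0, "x": 0, "y": 0, "z": 0, "fingers": 4}
  squeeze: 15

```text
clock: 7.32
eef_pos: [0.6022, -0.215, 0.0853]
ee_rot: [3.141, -0.001, 0.436]
ft_force: [-0.6, -0.1, 0.3]
opening: 0.0508
```

Emit:
step_arm:
  rows:
    - {"wx": 0, "wy": 0, "wz": 0, "x": 0, "y": 0, "z": -1, "fingers": 4}
    - {"wx": 0, "wy": 0, "wz": 0, "x": 0, "y": 0, "z": -3, "fingers": 4}
    - {"wx": 0, "wy": 0, "wz": 0, "x": 0, "y": 0, "z": -6, "fingers": 4}
    - {"wx": 0, "wy": 0, "wz": 0, "x": 0, "y": 0, "z": -9, "fingers": 4}
    - {"wx": 0, "wy": 0, "wz": 0, "x": 0, "y": 0, "z": -12, "fingers": 4}
    - {"wx": 0, "wy": 0, "wz": 0, "x": 0, "y": 0, "z": -14, "fingers": 4}
    - {"wx": 0, "wy": 0, "wz": 0, "x": 0, "y": 0, "z": -14, "fingers": 4}
    - {"wx": 0, "wy": 0, "wz": 0, "x": 0, "y": 0, "z": -14, "fingers": 4}

```text
clock: 7.98
eef_pos: [0.6024, -0.2152, 0.227]
ee_rot: [3.139, -0.003, 0.436]
ft_force: [0.4, 0.6, -1.8]
opening: 0.0509
```

```bash
python3 - <<'E'
from h import *
s=bot.sense();print(s['eef_pos'],s['opening'])
to(.51,.2265,.22)
E
```

```text
[ 0.6023901  -0.21516038  0.22696427] 0.050925145262771816
shift cm [ 10.28 -43.94   0.63] turn [ 0.13 -0.2  -0.  ] clock 7.9833
```

Emit:
step_arm:
  rows:
    - {"wx": 0.1, "wy": -0.2, "wz": 0, "x": 0.5, "y": -2, "z": 0, "fingers": 4}
    - {"wx": 0.1, "wy": -0.2, "wz": 0, "x": 1.2, "y": -5, "z": 0, "fingers": 4}
    - {"wx": 0.1, "wy": -0.2, "wz": 0, "x": 1.9, "y": -8, "z": 0, "fingers": 4}
    - {"wx": 0.1, "wy": -0.2, "wz": 0, "x": 2.6, "y": -11, "z": 0, "fingers": 4}
    - {"wx": 0.1, "wy": -0.2, "wz": 0, "x": 3.3, "y": -14, "z": 0, "fingers": 4}
    - {"wx": 0.1, "wy": -0.2, "wz": 0, "x": 4.0, "y": -17, "z": 0, "fingers": 4}
    - {"wx": 0.1, "wy": -0.2, "wz": 0, "x": 4.7, "y": -20, "z": 0, "fingers": 4}
    - {"wx": 0.1, "wy": -0.2, "wz": 0, "x": 5.4, "y": -23, "z": 0, "fingers": 4}
    - {"wx": 0.1, "wy": -0.2, "wz": 0, "x": 6.1, "y": -26, "z": 0, "fingers": 4}
    - {"wx": 0.1, "wy": -0.2, "wz": 0, "x": 6.8, "y": -29, "z": 0, "fingers": 4}
    - {"wx": 0.1, "wy": -0.2, "wz": 0, "x": 7.5, "y": -32, "z": 0, "fingers": 4}
    - {"wx": 0.1, "wy": -0.2, "wz": 0, "x": 8.2, "y": -35, "z": 0, "fingers": 4}
    - {"wx": 0.1, "wy": -0.2, "wz": 0, "x": 8.9, "y": -38, "z": 0, "fingers": 4}
    - {"wx": 0.1, "wy": -0.2, "wz": 0, "x": 9.6, "y": -41, "z": 0, "fingers": 4}
    - {"wx": 0.1, "wy": -0.2, "wz": 0, "x": 10.1, "y": -43, "z": 0, "fingers": 4}
    - {"wx": 0.1, "wy": -0.2, "wz": 0, "x": 10.3, "y": -43.9, "z": 0, "fingers": 4}
    - {"wx": 0.1, "wy": -0.2, "wz": 0, "x": 10.3, "y": -43.9, "z": 0, "fingers": 4}
    - {"wx": 0.1, "wy": -0.2, "wz": 0, "x": 10.3, "y": -43.9, "z": 0, "fingers": 4}
    - {"wx": 0.1, "wy": -0.2, "wz": 0, "x": 10.3, "y": -43.9, "z": 0, "fingers": 4}

```text
clock: 9.57
eef_pos: [0.5106, 0.2242, 0.2258]
ee_rot: [3.14, 0.001, 0.434]
ft_force: [0.1, 0.3, -1.2]
opening: 0.0508
```

```bash
python3 - <<'E'
from h import *
im,d=grab('side','s5'); grab('wrist','w5')
s=bot.sense();print(s['eef_pos'],s['opening'],s['ee_rot'])
to(.51,.2265,.121)
X=world('side',d)
k=(X[...,2]>.13)&(X[...,2]<.2)&(np.hypot(X[...,0]-.51,X[...,1]-.226)<.06);q=X[k];print(len(q))
for z in np.arange(.135,.2,.01):
    a=q[abs(q[:,2]-z)<.005]
    if len(a): print(z.round(3),len(a),a.mean(0).round(4),a.min(0).round(3),a.max(0).round(3))
E
```

```text
[0.51074241 0.22436057 0.22609816] 0.05040882425912608 [3.14035580e+00 6.69353960e-04 4.33496255e-01]
shift cm [ 0.03 -0.24 10.51] turn [0.07 0.04 0.  ] clock 9.6667
724
0.145 91 [0.495  0.2345 0.1462] [0.483 0.205 0.141] [0.52  0.248 0.15 ]
0.155 123 [0.4959 0.2355 0.1553] [0.484 0.21  0.15 ] [0.526 0.247 0.16 ]
0.165 119 [0.4959 0.2349 0.1652] [0.485 0.205 0.16 ] [0.526 0.247 0.17 ]
0.175 119 [0.495  0.235  0.1747] [0.484 0.209 0.17 ] [0.52  0.248 0.18 ]
0.185 149 [0.4966 0.2346 0.1852] [0.484 0.199 0.18 ] [0.531 0.248 0.19 ]
0.195 123 [0.4944 0.2345 0.1949] [0.484 0.209 0.19 ] [0.522 0.247 0.2  ]
```

View pics/s5.png

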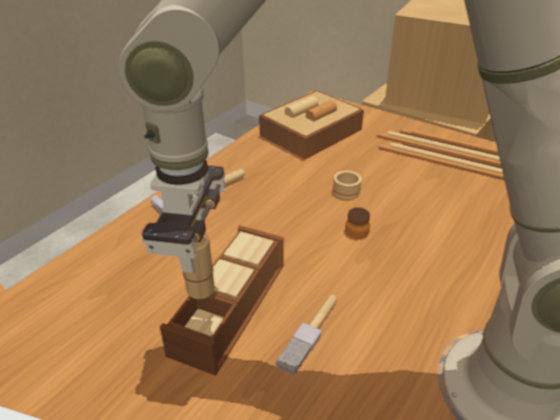

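View pics/w5.png

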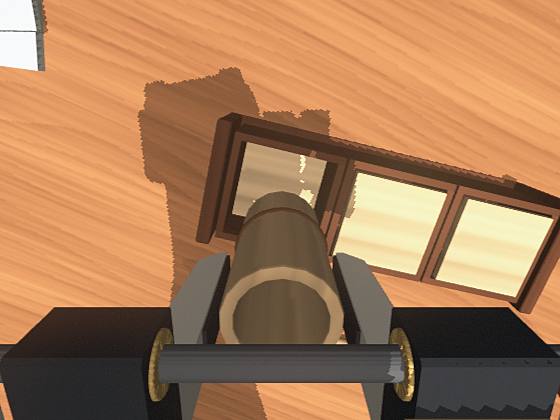

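The tube hangs straight (near (200,265) in the side view) above the sunken cell. Lowering it now.

Emit:
step_arm:
  rows:
    - {"wx": 0.1, "wy": 0, "wz": 0, "x": 0, "y": -0.2, "z": 1, "fingers": 4}
    - {"wx": 0.1, "wy": 0, "wz": 0, "x": 0, "y": -0.2, "z": 2.5, "fingers": 4}
    - {"wx": 0.1, "wy": 0, "wz": 0, "x": 0, "y": -0.2, "z": 4, "fingers": 4}
    - {"wx": 0.1, "wy": 0, "wz": 0, "x": 0, "y": -0.2, "z": 5.5, "fingers": 4}
    - {"wx": 0.1, "wy": 0, "wz": 0, "x": 0, "y": -0.2, "z": 7, "fingers": 4}
    - {"wx": 0.1, "wy": 0, "wz": 0, "x": 0, "y": -0.2, "z": 8.5, "fingers": 4}
    - {"wx": 0.1, "wy": 0, "wz": 0, "x": 0, "y": -0.2, "z": 9.5, "fingers": 4}
    - {"wx": 0.1, "wy": 0, "wz": 0, "x": 0, "y": -0.2, "z": 10, "fingers": 4}
    - {"wx": 0.1, "wy": 0, "wz": 0, "x": 0, "y": -0.2, "z": 10.3, "fingers": 4}
    - {"wx": 0.1, "wy": 0, "wz": 0, "x": 0, "y": -0.2, "z": 10.3, "fingers": 4}
    - {"wx": 0.1, "wy": 0, "wz": 0, "x": 0, "y": -0.2, "z": 10.3, "fingers": 4}

```text
clock: 10.58
eef_pos: [0.5102, 0.226, 0.1235]
ee_rot: [-3.141, 0.0, 0.433]
ft_force: [-0.4, 1.2, -0.2]
opening: 0.0511
```

Emit:
step_arm:
  rows:
    - {"wx": 0, "wy": 0, "wz": 0, "x": 0, "y": 0, "z": 0.1, "fingers": 4}
    - {"wx": 0, "wy": 0, "wz": 0, "x": 0, "y": 0, "z": 0.2, "fingers": 4}
    - {"wx": 0, "wy": 0, "wz": 0, "x": 0, "y": 0, "z": 0.2, "fingers": 4}

```text
clock: 10.83
eef_pos: [0.5104, 0.2261, 0.1218]
ee_rot: [-3.141, -0.001, 0.433]
ft_force: [0.3, 0.2, -0.8]
opening: 0.0506
```

Emit:
step_arm:
  rows:
    - {"wx": 0, "wy": 0, "wz": 0, "x": 0, "y": 0, "z": 0.1, "fingers": 4}
    - {"wx": 0, "wy": 0, "wz": 0, "x": 0, "y": 0, "z": 0.1, "fingers": 4}

```text
clock: 11.0
eef_pos: [0.5105, 0.2262, 0.1213]
ee_rot: [-3.141, -0.001, 0.433]
ft_force: [-1.2, -0.3, 4.3]
opening: 0.0504
```

The foot is on the board, with about 4 N at the expected height. I'll release, then rise straight up.

Emit:
step_arm:
  rows:
    - {"wx": 0, "wy": 0, "wz": 0, "x": 0, "y": 0, "z": 0, "fingers": 5.5}
    - {"wx": 0, "wy": 0, "wz": 0, "x": 0, "y": 0, "z": 0, "fingers": 6.5}
    - {"wx": 0, "wy": 0, "wz": 0, "x": 0, "y": 0, "z": 0, "fingers": 8}
    - {"wx": 0, "wy": 0, "wz": 0, "x": 0, "y": 0, "z": 0, "fingers": 9.3}
    - {"wx": 0, "wy": 0, "wz": 0, "x": 0, "y": 0, "z": 0, "fingers": 9.3}
    - {"wx": 0, "wy": 0, "wz": 0, "x": 0, "y": 0, "z": 0, "fingers": 9.3}
    - {"wx": 0, "wy": 0, "wz": 0, "x": 0, "y": 0, "z": 0, "fingers": 9.3}
    - {"wx": 0, "wy": 0, "wz": 0, "x": 0, "y": 0, "z": 0, "fingers": 9.3}

```text
clock: 11.67
eef_pos: [0.5105, 0.2262, 0.1212]
ee_rot: [-3.141, -0.001, 0.433]
ft_force: [-0.4, 0.3, -1.1]
opening: 0.0921
```

Emit:
step_arm:
  rows:
    - {"wx": 0, "wy": 0, "wz": 0, "x": 0, "y": 0, "z": -1, "fingers": 9.3}
    - {"wx": 0, "wy": 0, "wz": 0, "x": 0, "y": 0, "z": -3, "fingers": 9.3}
    - {"wx": 0, "wy": 0, "wz": 0, "x": 0, "y": 0, "z": -6, "fingers": 9.3}
    - {"wx": 0, "wy": 0, "wz": 0, "x": 0, "y": 0, "z": -9, "fingers": 9.3}
    - {"wx": 0, "wy": 0, "wz": 0, "x": 0, "y": 0, "z": -12, "fingers": 9.3}
    - {"wx": 0, "wy": 0, "wz": 0, "x": 0, "y": 0, "z": -14, "fingers": 9.3}
    - {"wx": 0, "wy": 0, "wz": 0, "x": 0, "y": 3, "z": -14, "fingers": 9.3}
    - {"wx": 0, "wy": 0, "wz": 0, "x": -1, "y": 6, "z": -14, "fingers": 9.3}
    - {"wx": 0, "wy": 0, "wz": 0, "x": -2, "y": 9, "z": -14, "fingers": 9.3}
    - {"wx": 0, "wy": 0, "wz": 0, "x": -2, "y": 9, "z": -14, "fingers": 9.3}
    - {"wx": 0, "wy": 0, "wz": 0, "x": -2, "y": 9, "z": -14, "fingers": 9.3}
    - {"wx": 0, "wy": 0, "wz": 0, "x": -2, "y": 9, "z": -14, "fingers": 9.3}

```text
clock: 12.67
eef_pos: [0.53, 0.1364, 0.2618]
ee_rot: [-3.141, -0.002, 0.433]
ft_force: [0.1, 1.0, -0.8]
opening: 0.093
```

```bash
python3 - <<'E'
from h import *
im,d=grab('side','s6');X=world('side',d)
for n in('side','wrist'):
    if n=='wrist':
        im,d=grab('wrist','w6'); D=np.load('w6.npz'); X=world('wrist',d,D['pos'],D['rot'])
    k=(X[...,2]>.14)&(X[...,2]<.152)&(np.hypot(X[...,0]-.51,X[...,1]-.226)<.045);q=X[k]
    if len(q): print(n,len(q),cv2.minEnclosingCircle(q[:,:2].astype(np.float32)*1000),q[:,2].max(),np.percentile(q[:,2],90))
    k=(X[...,2]>.03)&(X[...,2]<.042)&(np.abs(X[...,0]-.509)<.037)&(np.abs(X[...,1]-.226)<.037);q=X[k]
    print('board',len(q),np.median(q[:,2]) if len(q) else 0)
s=bot.sense();print(s['clock'],s['eef_pos'],s['ft_force'],s['opening'])
E
```

```text
side 310 ((509.3849182128906, 225.6476593017578), 26.219636917114258) 0.14938353779990154 0.147749571575945
board 42 0.03654256350445145
wrist 1649 ((509.49627685546875, 225.3306884765625), 24.99288558959961) 0.14764106442539496 0.14616182936118402
board 1913 0.03560505789854698
12.7667 [0.52981396 0.13724511 0.26144033] [-0.4656145   0.66399617  0.04669997] 0.0927813350487517
```

View pics/s6.png

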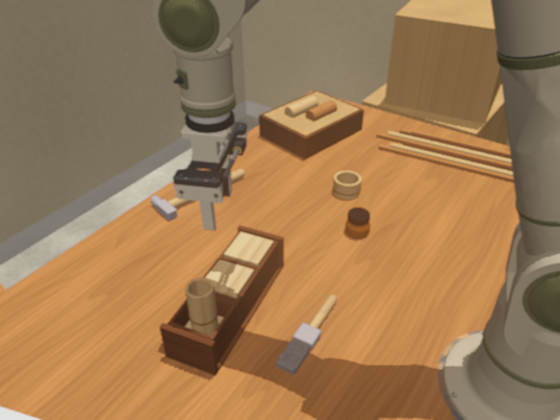

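View pics/w6.png

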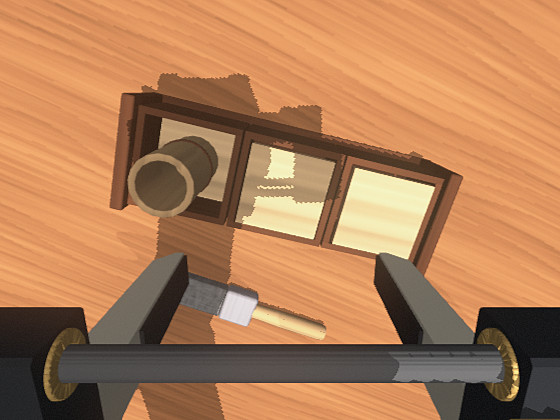

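The tube stands free and upright in the cell: its mouth is at about (161,186) in the wrist view, and its top is at z ≈ 0.146, centred on the board. The gripper is clear, so I'm handing in.

```bash
python3 -c "
from cell import bot
print(bot.hand_in())"
```

```text
the job is handed in; nothing more can be done
None
```

I pushed the sunken board (the end cell, at x 0.509, y 0.226) to the bottom with closed fingers. It met a firm stop at about 33 N and the wrist camera then read it at z = 0.036 m, with the tube still where it had started. I then gripped the tube across its upper part, stood it on that board, let go and handed the job in; it reports no verdict.

In the last checks, the tube's top was at about 0.146 m and its axis within about 1 mm of the board's centre. The board was at 0.036 m, the tube looked upright in both views, and the gripper was open and clear with no contact force. The job took about 12.8 s of the 58 s, and no check failed. The two cameras differed by 1–2 mm in height (the side view read higher), within the stated calibration.

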